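# Hold a bread roll over the loaf pan with tongs

### The job

Pick up the kitchen tongs by their blue grips, close them on the bread roll that stands on the lime turntable, and hold the roll up over the aluminium loaf pan so that I can glaze it and the drips fall in the pan. The whole roll should be over the pan's opening and at least 5 cm above its rim, held by the tongs alone (do not touch the roll with the gripper, do not drop it). Finish while still holding it there, and leave the pan, cake tin, wooden spoon and ramekin where they stand.

Things in the scene. Friction and masses are not known exactly. Their poses are not given: they have to be found in the camera images.
- tongs: Sprung steel kitchen tongs, 130 g, flat on the counter, opening sideways. Origin: underside level, centre line, midway along the blue grips (near the balance point); x runs to the jaws, z up. The round head (34 mm across, 48 mm tall) is 87 to 121 mm behind the origin, then a hanging ring to 148 mm; jaw tips 136 mm ahead. Both arms move alike: pressing the grips together in y closes the jaws.
- grips (a point): Centre between the two blue grips of the tongs: above the tongs' origin, 36 mm over the underside. The grips are 66 mm long (tongs x -33 to +33 mm) and 26 mm tall (23 to 49 mm above the underside, free below), their outer faces upright, 58 mm apart here when sprung open; each then splays 0.11 rad from the tongs' x.
- jaws (a point): Middle of the space between the jaws, 110 mm ahead of the tongs' origin, 17 mm above the underside. Jaws: upright plates, 0 to 34 mm above the underside, 53 mm long, ends bent 6 mm inward to cup the item. Gap between their middles 90 mm at rest (78 mm between bent ends); it falls 2.1 mm for each mm the grips are pressed together.
- tongs_left (a joint): Angle of the left tong arm, rad (the right moves alike): 0 = sprung fully open, grows as the grips are pressed, limit 0.20. At 0.11 the arms are parallel, the grips 36 mm wide, and the jaws just hold the roll. The spring pushes each grip out with about 3 N at 0, 4.5 N at 0.03, 8.5 N at 0.11. Squeezed to 52 mm grip width the tongs can be carried with the jaws still about 77 mm open.
- roll: Small round golden-brown bread roll, 47 mm in diameter, 42 mm tall, 45 g, standing on the turntable. Origin: centre of its underside, z up.
- turntable: Lime green plastic cake turntable, 220 mm in diameter, its flat top 45 mm above the counter; the base is fixed, the top turns freely with some friction. Origin: on its axis at counter level. It stands to the left or to the right of the tongs.
- pan: Open aluminium loaf pan, 220 mm long (its x) by 120 mm wide (its y) by 60 mm tall, walls 3 mm, small lips at both ends, 0.3 kg, loose, on the side of the tongs away from the turntable. Origin: centre of its underside; rim at 60 mm.
- cake_tin: Round white enamel cake tin, 180 mm across, 65 mm tall, beyond the tongs; to be left alone. Origin: centre of its underside.
- spoon: Wooden spoon, 260 mm long, lying crosswise on the robot's side of the work; to be left alone. Origin near its middle at the underside.
- ramekin: Small white ramekin, 80 mm across, 45 mm tall, on the robot's side of the work; to be left alone. Origin: centre of its underside.
There are look-alikes about, which are no part of the job. Of the things like the turntable, leave any that is red; of the rest the smaller one is meant. Of the things that look like the roll, the larger one is meant.

How it is judged:
On the way, in this order (a step that is already met when the one before it is completed fails the run):
1. the tongs are lifted off the counter in the gripper, the roll still standing on the turntable (height (world z) of tongs above 0.03 m and contact force between the fingers and tongs above 1 N and height (world z) of roll below 0.06 m), for 0.2 s.
2. the roll is lifted at least 25 mm off the turntable, held between the jaws of the tongs (height (world z) of roll above 0.07 m and distance between roll and jaws below 0.05 m and contact force between tongs and roll above 0.5 N and contact force between roll and turntable below 0.05 N), for 0.2 s.
At the end, for the whole second after the job is handed in: Still held: gripper presses tongs (over 1 N), jaws press roll (over 0.5 N, within 50 mm of the jaws point). Roll underside over 100 mm above the counter, origin within 87 mm lengthwise and 37 mm crosswise of the pan middle, still (0.05 m/s), not touching arm or pan; tongs off the pan, pan flat (height (world z) of roll above 0.1 m and x of roll in the frame of pan between -0.087 and 0.087 m and y of roll in the frame of pan between -0.037 and 0.037 m and distance between roll and jaws below 0.05 m and contact force between tongs and roll above 0.5 N and contact force between the fingers and tongs above 1 N and contact force between the arm and roll below 0.05 N and contact force between roll and pan below 0.05 N and linear speed of roll below 0.05 m/s and contact force between pan and tongs below 0.1 N and angle between pan's own z axis and vertical below 0.1 rad and height (world z) of pan below 0.01 m); the arm keeps its last pose, push and grip.
It fails at once if the gripper or arm touches the roll (contact force between any of the arm, the fingers and roll above 0.3 N).
It fails at once if the roll falls off the turntable or is dropped (height (world z) of roll below 0.038 m).
It fails at once if the pan, cake tin, wooden spoon or ramekin is pushed more than 20 mm (distance of any of cake_tin, spoon, ramekin, pan from where it was at the start of the episode above 0.02 m).
It also fails if it takes over 40 s, if anything falls off the work surface, if the arm or the gripper's body presses on something with over 40 N, if the wrist force passes 120 N, or if a joint passes its speed limit or range.

### The arm

A 7-joint arm with a two-finger parallel gripper is mounted at the origin on the work surface. World frame = base frame: x ahead of the robot, y to its left, z up, the work surface at z = 0. Lengths are in m, angles in rad, forces in N, time in s.
With the tool pointing down it reaches from about 0.425 to 0.875 m from the base axis. Payload 4.7 kg.
Tool frame: the origin (TCP) lies where the fingers leave the gripper's body, on its centre line; the fingertips stand 70 mm ahead of it and the grasp point (between the pads) lies 51 mm ahead of it; z points along the fingers, y is the line along which they close (so a half turn about z gives the same grasp; the last joint's range is limited). The gripper opens to 87 mm and grips with 3 to 60 N. Pads are 19 mm wide; open, the fingers measure 117 mm over their backs; the gripper's body (75 mm by 190 mm) begins 51 mm behind the grasp point.
Start: joints at [-1.27, 0.321, -0.07, 1.45, 0.023, 1.371, -0.057], TCP at [0.184, 0.623, 0.292] pointing down, gripper open.
Joint ranges: [-2.86, 2.86], [-0.3, 2.09], [-1.38, 1.24], [0.06, 2.45], [-1.56, 4.7], [0.09, 2.05], [-2.69, 2.69]. Speed limits (rad/s): [2.57, 2.57, 3.14, 3.14, 3.14, 3.14, 3.14].

### API

Orientations are given as a rotation vector (axis times angle).
In Python, from bench import ctrl gives the robot as it stands.
- The arm moves only by the tool play_rows, never from a script. Its argument "increments" is a list that holds one entry, the list of rows, each a list of 7 numbers: the shift along the tool's x, y, z as a fraction of full scale, then the turn, a rotation vector about the tool's x, y, z as a fraction of full scale, then the gripper command: -1 is shut, 1 is fully open, values between are in proportion. A call has 1 to 8 rows; each row is the pose to reach, as a shift and turn from the pose commanded when the call began, along the tool's axes at that moment; what a row does not reach only later rows make up. Full scale, the value 1, is 0.1 m for a shift and 90 degrees for a turn. A row lasts 1/10 s, in which the tool goes at most 50 mm and 8.59 degrees, less where a joint would pass 70% of its speed; a pose out of reach is approached as far as the arm can. A call with a number of a shift or a turn outside -1 to 1 is refused whole. A call with a gripper value outside its range is refused whole. The fingers move at their own pace and stop on an object; "squeeze" is the grip in N (left out, the last holds). Time passes only in rows, so rows that repeat a pose let the fingers close. It gives the time, the measured TCP pose, the force, the opening and the grip force at its end, in the units of the state.
- ctrl.get_state(): the state, without advancing time (a new reading comes with each control period).
- ctrl.get_image(name): name is "scene" or "top" or "wrist"; returns the picture (400x640x3 uint8, red, green, blue); there is no depth.
- ctrl.get_calibration(name): a dict with "vertical_fov" (degrees; the focal length in pixels is half the picture's height over the tangent of half this angle, whatever the lens; pixels are square), "cx", "cy" (the principal point, pixels), "dist_coeffs" ([k1, k2, p1, p2, k3] as OpenCV has them; the pictures are not rectified), "R" (3x3) and "t" (3): a world point X has camera coordinates R X + t; the wrist camera has in their place "T_tool_cam" (4x4, takes a point from camera to tool coordinates, whose origin is the TCP and whose axes are the flange's). Camera axes: x right, y down, z forward; pixel columns grow to the right and rows downward; lengths in m; the calibration is good to about 2 mm. A picture is of the moment at which its call begins: read the wrist's pose just before it. get_calibration takes no time and is no camera call.
- ctrl.close_job(): hands the job in; it is judged then, once.
The state is a dict: "time": time; "joint_positions": joint angles; "qd": joint speeds; "joint_torque": joint torques, N m; "position": TCP position; "tool_rot": TCP orientation; "ft_force": force on the tool from outside, world axes, zero at the start; "torque": the same for the moment, N m; "grip_width": opening from 0.0 (shut) to 1.0 (fully open); "grip_force": force on a finger pad.
Only numpy, scipy, OpenCV 4.12 (cv2) and the standard library are available. Lean on these libraries where they do the work, as an engineer would, in place of code of your own. Each camera call takes 0.05 s, during which the arm holds its last target. There are 200 camera calls.

## Working session

There is one attempt and no reset: what is moved stays moved. The work goes in short steps, Python scripts to look and compute and a tool call to move; the robot and the scene stay as the last step left them, time stands still between calls to the robot, and variables do not carry over. Pictures are saved under pics/ and viewed, at most 12 in all, crops included, and the job is handed in when it is done.

Besides the shell and the picture viewer there is one more tool, called by a JSON object that holds its "fn" and its "kwargs", one argument or row to a line. play_rows: Moves the arm, as the interface text tells. Shift numbers are shares of 0.1 m and turn numbers shares of 90 degrees, none past 1 either way. Its arguments: {"type":"object","properties":{"increments":{"type":"array"},"squeeze":{"type":"number"}},"required":["increments"]}

```bash
mkdir -p pics; python3 - <<'E'
from bench import ctrl
import cv2, numpy as np
s=ctrl.get_state(); print({k:np.round(v,3).tolist() for k,v in s.items()})
for n in("scene","top"):
    cv2.imwrite(f"pics/{n}0.png",ctrl.get_image(n)[:,:,::-1]); print(n,ctrl.get_calibration(n))
print(ctrl.get_calibration("wrist"))
E
```

```text
{'time': 0.0, 'joint_positions': [-1.27, 0.322, -0.07, 1.452, 0.023, 1.371, -0.057], 'qd': [0.002, 0.001, 0.001, -0.002, 0.0, -0.0, -0.001], 'joint_torque': [0.0, -49.129, -0.404, -31.252, -0.064, 0.044, 0.0], 'position': [0.184, 0.623, 0.291], 'tool_rot': [-0.449, -3.109, 0.003], 'ft_force': [-0.428, 1.58, 0.171], 'torque': [0.011, -0.018, 0.028], 'grip_force': 0.0, 'grip_width': 1.001}
scene {'vertical_fov': 55.3755002692471, 'cx': 325.34415774567225, 'cy': 203.93448884281963, 'dist_coeffs': array([-0.00329496,  0.        ,  0.        ,  0.        ,  0.        ]), 'R': array([[ 8.11966671e-01,  5.83703798e-01,  3.27769232e-05],
       [ 4.88209469e-01, -6.79097604e-01, -5.48158699e-01],
       [-3.19940056e-01,  4.45102596e-01, -8.36374342e-01]]), 't': array([-0.37326625, -0.33150541,  1.44062167])}
top {'vertical_fov': 44.581319095876765, 'cx': 318.5479420785035, 'cy': 199.47013253535593, 'dist_coeffs': array([-0.05980089,  0.        ,  0.        ,  0.        ,  0.        ]), 'R': array([[ 0.00811152, -0.99975859,  0.02041993],
       [-0.98370746, -0.01164549, -0.17939903],
       [ 0.17959352, -0.01863204, -0.98356444]]), 't': array([-0.16009929,  0.56932738,  1.4468654 ])}
{'vertical_fov': 69.57719846673317, 'cx': 317.965232028458, 'cy': 197.9772532922351, 'dist_coeffs': array([-0.04470614,  0.        ,  0.        ,  0.        ,  0.        ]), 'T_tool_cam': array([[ 4.82806967e-04, -9.55276458e-01, -2.95713809e-01,
         8.13797246e-02],
       [ 9.99999815e-01,  3.51933739e-04,  4.95793087e-04,
         2.22917490e-05],
       [-3.69547798e-04, -2.95713993e-01,  9.55276451e-01,
        -9.28075088e-02],
       [ 0.00000000e+00,  0.00000000e+00,  0.00000000e+00,
         1.00000000e+00]])}
```

View pics/top0.png

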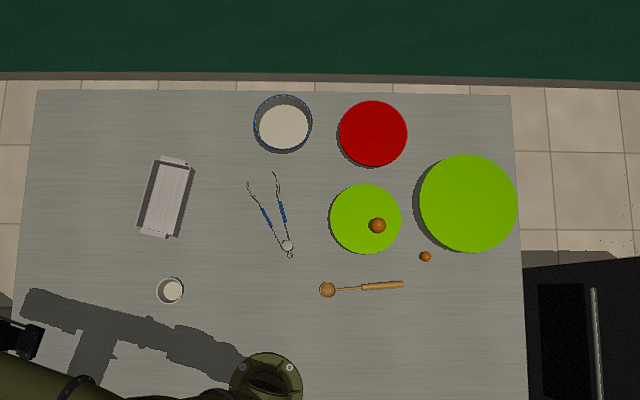

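View pics/scene0.png

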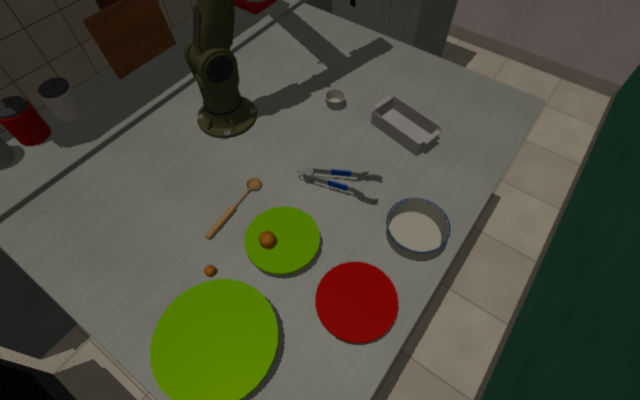

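The top view shows the lime turntable at (365,218) with the roll at (377,225). The tongs head is at (287,245), the grips at about (266,217) and (283,212), and the pan at (165,197). I'll enlarge it.

```bash
cat > h.py <<'E'
import numpy as np, cv2
from bench import ctrl
from scipy.spatial.transform import Rotation as Rn
def K(c,h=400):
    f=h/2/np.tan(np.radians(c["vertical_fov"])/2); return np.array([[f,0,c["cx"]],[0,f,c["cy"]],[0,0,1]])
def cam(n,s=None):
    c=ctrl.get_calibration(n)
    if n!="wrist": return K(c),c["dist_coeffs"],c["R"],c["t"]
    T=np.eye(4);T[:3,:3]=Rn.from_rotvec(s["tool_rot"]).as_matrix();T[:3,3]=s["position"]
    W=np.linalg.inv(T@c["T_tool_cam"]); return K(c),c["dist_coeffs"],W[:3,:3],W[:3,3]
def w(C,px,z):
    k,d,R,t=C; p=cv2.undistortPoints(np.array([[px]],float),k,d)[0,0]
    r=R.T@[p[0],p[1],1]; o=-R.T@t; return o+r*(z-o[2])/r[2]
def proj(C,X):
    k,d,R,t=C; return cv2.projectPoints(np.atleast_2d(np.array(X,float)),cv2.Rodrigues(R)[0],t,k,d)[0][:,0]
E
python3 - <<'E'
from h import *
im=cv2.imread("pics/top0.png")
cv2.imwrite("pics/c.png",cv2.resize(im[145:270,130:410],None,fx=2.85,fy=2.85,interpolation=cv2.INTER_CUBIC))
E
```

```text
(no output)
```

View pics/c.png

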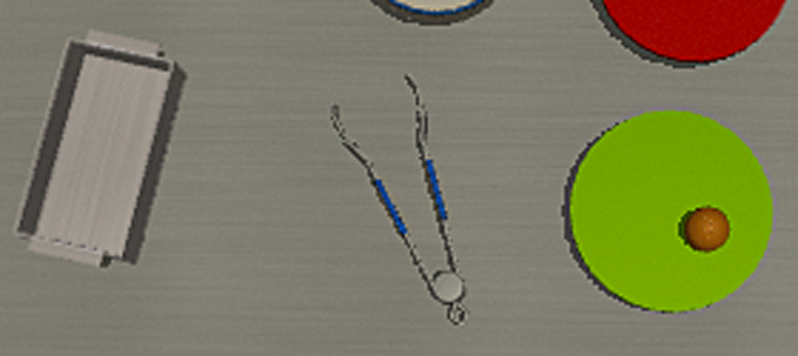

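```bash
python3 - <<'E'
from h import *
C=cam("top"); c=lambda x,y:(x/2.85+130,y/2.85+145)
P=lambda n,x,y,z:print(n,np.round(w(C,c(x,y),z),4)) or w(C,c(x,y),z)
hd=P("head",448,286,.048)
g=[P("g",*q,.049) for q in((376,181),(404,234),(428,160),(443,219))]
G=np.mean(g,0); d=G-hd; print("grips",G,"yaw",np.degrees(np.arctan2(d[1],d[0])),"dist .104?",np.linalg.norm(d[:2]))
for q in((335,107),(408,76)):P("tip",*q,.034)
p=[P("pan",*q,.06) for q in((70,40),(186,70),(134,264),(18,236))];print("pan",np.mean(p,0),[np.linalg.norm(p[i]-p[i-1]) for i in range(4)])
a=(p[0]+p[1]-p[2]-p[3]);print("panyaw",np.degrees(np.arctan2(a[1],a[0])))
P("roll",706,229,.045+.021);P("tt",671,211,.045);P("ttL",569,211,.045);P("ttR",773,211,.045)
S=cam("scene");print(w(S,(268,240),.066),w(S,(283,240),.045))
E
```

```text
head [ 0.4293 -0.0606  0.048 ]
g [0.5414 0.019  0.049 ]
g [ 0.4843 -0.0126  0.049 ]
g [ 0.565  -0.0364  0.049 ]
g [ 0.501  -0.0539  0.049 ]
grips [ 0.52294231 -0.02097569  0.049     ] yaw 22.939138199100206 dist .104? 0.10165563290557242
tip [0.6256 0.0679 0.034 ]
tip [ 0.6615 -0.0114  0.034 ]
pan [0.6914 0.3565 0.06  ]
pan [0.6591 0.2276 0.06  ]
pan [0.4476 0.2716 0.06  ]
pan [0.4758 0.3974 0.06  ]
pan [0.56846836 0.31329542 0.06      ] [np.float64(0.21940404357183865), np.float64(0.13286326267127024), np.float64(0.21601488847616782), np.float64(0.12893282711887835)]
panyaw -11.24382386623041
roll [ 0.491  -0.3341  0.066 ]
tt [ 0.5129 -0.2994  0.045 ]
ttL [ 0.5117 -0.1892  0.045 ]
ttR [ 0.514  -0.4102  0.045 ]
[ 0.49919405 -0.3327242   0.066     ] [ 0.52502873 -0.3004904   0.045     ]
```

```bash
cat >> h.py <<'E'
def plan(tgt,yaw,n,start=None):
    s=ctrl.get_state(); R=Rn.from_rotvec(s["tool_rot"]).as_matrix()
    p=np.array(s["position"]) if start is None else np.array(start[:3]); y=np.degrees(np.arctan2(R[1,0],R[0,0])) if start is None else start[3]
    print("t",s["time"],"at",np.round(p,4),"yaw",round(y,2),"tilt",np.round(R[:2,2],3),"F",np.round(s["ft_force"],1),"grip",s["grip_width"]*87,s["grip_force"])
    dy=(yaw-y)/n; D=(np.array(tgt)-p)/n
    for i in range(n):
        a=np.radians(y+i*dy); x=np.array([np.cos(a),np.sin(a),0]); z=np.array([0,0,-1]); 
        print(i,np.round([D@x*10,D@np.cross(z,x)*10,D@z*10,-dy/90],3), "rows",max(np.linalg.norm(D)/.05,abs(dy)/8.59))
E
python3 -c "
from h import *
plan((.523,-.021,.24),22.9,8)"
```

```text
t 0.1 at [0.1838 0.6231 0.2913] yaw 163.57 tilt [-0.    -0.002] F [-0.2  0.2  0.4] grip 86.86751796151945 0.0
0 [-0.634 -0.652  0.064  0.195] rows 2.0470235313583576
1 [-0.802 -0.43   0.064  0.195] rows 2.0470235313583576
2 [-0.894 -0.168  0.064  0.195] rows 2.0470235313583576
3 [-0.903  0.11   0.064  0.195] rows 2.0470235313583576
4 [-0.828  0.378  0.064  0.195] rows 2.0470235313583576
5 [-0.675  0.61   0.064  0.195] rows 2.0470235313583576
6 [-0.459  0.786  0.064  0.195] rows 2.0470235313583576
7 [-0.2    0.888  0.064  0.195] rows 2.0470235313583576
```

{"fn": "play_rows", "kwargs": {
  "increments": [
    [[-0.634, -0.652, 0.064, 0, 0, 0.195, 1], [-0.634, -0.652, 0.064, 0, 0, 0.195, 1], [-0.634, -0.652, 0.064, 0, 0, 0.195, 1]]
  ],
  "squeeze": 20
}}

```text
time: 0.4
position: [0.2312, 0.5376, 0.2849]
tool_rot: [0.934, 2.996, -0.006]
ft_force: [-0.3, -0.3, -0.3]
grip_width: 0.998
grip_force: 0.0
```

{"fn": "play_rows", "kwargs": {
  "increments": [
    [[-0.802, -0.43, 0.064, 0, 0, 0.195, 1], [-0.802, -0.43, 0.064, 0, 0, 0.195, 1], [-0.802, -0.43, 0.064, 0, 0, 0.195, 1]]
  ]
}}

```text
time: 0.7
position: [0.2728, 0.4574, 0.279]
tool_rot: [1.379, 2.82, -0.004]
ft_force: [0.4, 0.4, -0.4]
grip_width: 1.004
grip_force: 0.0
```

{"fn": "play_rows", "kwargs": {
  "increments": [
    [[-0.894, -0.168, 0.064, 0, 0, 0.195, 1], [-0.894, -0.168, 0.064, 0, 0, 0.195, 1], [-0.894, -0.168, 0.064, 0, 0, 0.195, 1]]
  ]
}}

```text
time: 1.0
position: [0.3144, 0.3774, 0.2727]
tool_rot: [1.792, 2.578, -0.002]
ft_force: [0.2, -0.1, 0.1]
grip_width: 1.002
grip_force: 0.0
```

{"fn": "play_rows", "kwargs": {
  "increments": [
    [[-0.903, 0.11, 0.064, 0, 0, 0.195, 1], [-0.903, 0.11, 0.064, 0, 0, 0.195, 1], [-0.903, 0.11, 0.064, 0, 0, 0.195, 1]]
  ]
}}

```text
time: 1.3
position: [0.3563, 0.2975, 0.2665]
tool_rot: [2.164, 2.275, -0.001]
ft_force: [-0.1, 0.8, -0.9]
grip_width: 1.001
grip_force: 0.0
```

{"fn": "play_rows", "kwargs": {
  "increments": [
    [[-0.828, 0.378, 0.064, 0, 0, 0.195, 1], [-0.828, 0.378, 0.064, 0, 0, 0.195, 1], [-0.828, 0.378, 0.064, 0, 0, 0.195, 1]]
  ]
}}

```text
time: 1.6
position: [0.3986, 0.2174, 0.2602]
tool_rot: [2.485, 1.92, -0.0]
ft_force: [-0.7, 0.4, 0.2]
grip_width: 1.002
grip_force: 0.0
```

{"fn": "play_rows", "kwargs": {
  "increments": [
    [[-0.675, 0.61, 0.064, 0, 0, 0.195, 1], [-0.675, 0.61, 0.064, 0, 0, 0.195, 1], [-0.675, 0.61, 0.064, 0, 0, 0.195, 1]]
  ]
}}

```text
time: 1.9
position: [0.441, 0.1373, 0.2539]
tool_rot: [2.748, 1.519, 0.0]
ft_force: [0.6, -0.7, 0.7]
grip_width: 0.999
grip_force: 0.0
```

{"fn": "play_rows", "kwargs": {
  "increments": [
    [[-0.459, 0.786, 0.064, 0, 0, 0.195, 1], [-0.459, 0.786, 0.064, 0, 0, 0.195, 1], [-0.459, 0.786, 0.064, 0, 0, 0.195, 1]]
  ]
}}

```text
time: 2.2
position: [0.4836, 0.057, 0.2476]
tool_rot: [2.946, 1.083, 0.001]
ft_force: [-1.5, 0.3, 0.1]
grip_width: 1.004
grip_force: 0.0
```

{"fn": "play_rows", "kwargs": {
  "increments": [
    [[-0.2, 0.888, 0.064, 0, 0, 0.195, 1], [-0.2, 0.888, 0.064, 0, 0, 0.195, 1], [-0.2, 0.888, 0.064, 0, 0, 0.195, 1], [-0.2, 0.888, 0.064, 0, 0, 0.195, 1], [-0.2, 0.888, 0.064, 0, 0, 0.195, 1]]
  ]
}}

```text
time: 2.7
position: [0.5243, -0.0169, 0.2408]
tool_rot: [-3.074, -0.64, 0.001]
ft_force: [0.4, 1.0, 0.8]
grip_width: 1.002
grip_force: 0.0
```

```bash
python3 -c "
from h import *
plan((.523,-.021,.24),22.9,1)
cv2.imwrite('pics/w1.png',ctrl.get_image('wrist')[:,:,::-1])"
```

```text
t 2.7 at [ 0.5243 -0.0169  0.2408] yaw 23.51 tilt [-0.001  0.001] F [0.4 1.  0.8] grip 87.20403218823623 0.0
0 [-0.028  0.033  0.008  0.007] rows 0.08742224773528631
```

View pics/w1.png

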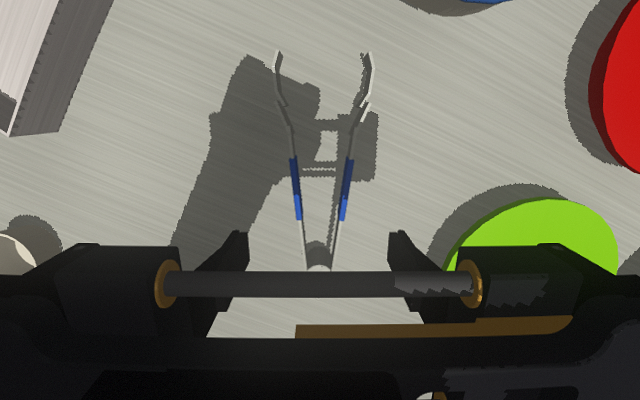

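Close up, the blue grips' outer edges run (290,157)–(296,220) on the left and (353,159)–(347,220) on the right. The jaw tips are at (278,52) and (370,53).

```bash
python3 - <<'E'
from h import *
s=ctrl.get_state(); C=cam("wrist",s)
R=Rn.from_rotvec(s["tool_rot"]).as_matrix()
for q,z in(((290,157),.049),((296,220),.049),((353,159),.049),((347,220),.049),((278,52),.034),((370,53),.034),((320,268),.048)):
    P=w(C,q,z); print(q,np.round(P,4),"tool",np.round(R.T@(P-s["position"]),4))
E
```

```text
(290, 157) [0.5462 0.023  0.049 ] tool [ 0.0362 -0.0277  0.1919]
(296, 220) [ 0.4865 -0.0078  0.049 ] tool [-0.0309 -0.0233  0.1919]
(353, 159) [ 0.5694 -0.0352  0.049 ] tool [0.0343 0.0349 0.1919]
(347, 220) [ 0.5081 -0.0575  0.049 ] tool [-0.0308  0.0309  0.1919]
(278, 52) [0.6323 0.0717 0.034 ] tool [ 0.1345 -0.0381  0.207 ]
(370, 53) [ 0.6665 -0.009   0.034 ] tool [0.1337 0.0496 0.2068]
(320, 268) [ 0.4431 -0.0547  0.048 ] tool [-0.0894  0.0024  0.1929]
```

{"fn": "play_rows", "kwargs": {
  "increments": [
    [[0.01, 0.037, 0.4, 0, 0, 0.009, 1], [0.01, 0.037, 0.77, 0, 0, 0.009, 1]]
  ]
}}

```text
time: 2.95
position: [0.5277, -0.0208, 0.1642]
tool_rot: [-3.08, -0.615, -0.006]
ft_force: [-0.3, 1.1, -0.1]
grip_width: 0.998
grip_force: 0.0
```

{"fn": "play_rows", "kwargs": {
  "increments": [
    [[0, 0, 0.3, 0, 0, 0, 1], [0, 0, 0.5, 0, 0, 0, 1], [0, 0, 0.7, 0, 0, 0, 1], [0, 0, 0.77, 0, 0, 0, 1], [0, 0, 0.77, 0, 0, 0, 1], [0, 0, 0.77, 0, 0, 0, 1]]
  ]
}}

```text
time: 3.55
position: [0.5274, -0.0222, 0.0879]
tool_rot: [-3.081, -0.611, -0.002]
ft_force: [0.1, -0.8, -0.3]
grip_width: 0.999
grip_force: 0.0
```

{"fn": "play_rows", "kwargs": {
  "increments": [
    [[0, 0, 0, 0, 0, 0, 0.195], [0, 0, 0, 0, 0, 0, 0.195], [0, 0, 0, 0, 0, 0, 0.195], [0, 0, 0, 0, 0, 0, 0.195], [0, 0, 0, 0, 0, 0, 0.195], [0, 0, 0, 0, 0, 0, 0.195]]
  ],
  "squeeze": 30
}}

```text
time: 4.15
position: [0.5272, -0.0225, 0.0874]
tool_rot: [-3.081, -0.61, -0.002]
ft_force: [0.8, 1.5, 2.1]
grip_width: 0.617
grip_force: 4.9
```

{"fn": "play_rows", "kwargs": {
  "increments": [
    [[0, 0, -0.05, 0, 0, 0, 0.195], [0, 0, -0.2, 0, 0, 0, 0.195], [0, 0, -0.4, 0, 0, 0, 0.195], [0, 0, -0.6, 0, 0, 0, 0.195], [0, 0, -0.8, 0, 0, 0, 0.195], [0, 0, -0.95, 0, 0, 0, 0.195], [0, 0, -1, 0, 0, 0, 0.195], [0, 0, -1, 0, 0, 0, 0.195]]
  ]
}}

```text
time: 4.95
position: [0.5271, -0.0229, 0.1878]
tool_rot: [-3.082, -0.609, -0.002]
ft_force: [0.1, 1.0, -2.4]
grip_width: 0.597
grip_force: 4.3
```

```bash
python3 -c "
from h import *
plan((.417,-.255,.22),-45,4)
cv2.imwrite('pics/w2.png',ctrl.get_image('wrist')[:,:,::-1])"
```

```text
t 4.95 at [ 0.5271 -0.0229  0.1878] yaw 22.36 tilt [0.001 0.001] F [ 0.1  1.  -2.4] grip 51.94471675249531 4.326958723004282
0 [-0.475  0.432 -0.08   0.187] rows 1.9603770550025958
1 [-0.33   0.551 -0.08   0.187] rows 1.9603770550025958
2 [-0.156  0.623 -0.08   0.187] rows 1.9603770550025958
3 [ 0.031  0.641 -0.08   0.187] rows 1.9603770550025958
```

View pics/w2.png

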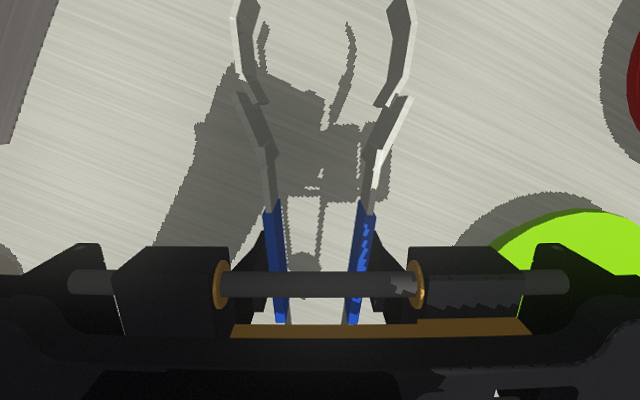

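The tongs are held level with the jaws open: plates at about (245,50) and (400,50), centred near column 323. I'll carry them over to the roll.

{"fn": "play_rows", "kwargs": {
  "increments": [
    [[-0.12, 0.108, -0.02, 0, 0, 0.047, 0.195], [-0.24, 0.216, -0.04, 0, 0, 0.094, 0.195], [-0.36, 0.324, -0.06, 0, 0, 0.14, 0.195], [-0.475, 0.432, -0.08, 0, 0, 0.187, 0.195]]
  ]
}}

```text
time: 5.4
position: [0.4982, -0.0814, 0.1939]
tool_rot: [3.138, 0.147, -0.004]
ft_force: [-0.3, 0.6, -1.2]
grip_width: 0.597
grip_force: 4.3
```

{"fn": "play_rows", "kwargs": {
  "increments": [
    [[-0.11, 0.184, -0.027, 0, 0, 0.062, 0.195], [-0.22, 0.367, -0.053, 0, 0, 0.125, 0.195], [-0.33, 0.551, -0.08, 0, 0, 0.187, 0.195]]
  ]
}}

```text
time: 5.7
position: [0.4706, -0.1395, 0.2019]
tool_rot: [3.125, -0.315, -0.004]
ft_force: [-0.0, 0.3, -1.1]
grip_width: 0.595
grip_force: 4.3
```

{"fn": "play_rows", "kwargs": {
  "increments": [
    [[-0.052, 0.208, -0.027, 0, 0, 0.062, 0.195], [-0.104, 0.415, -0.053, 0, 0, 0.125, 0.195], [-0.156, 0.623, -0.08, 0, 0, 0.187, 0.195]]
  ]
}}

```text
time: 6.0
position: [0.4431, -0.1975, 0.21]
tool_rot: [3.045, -0.77, -0.003]
ft_force: [-0.4, -0.0, -1.3]
grip_width: 0.595
grip_force: 4.3
```

{"fn": "play_rows", "kwargs": {
  "increments": [
    [[0.01, 0.16, -0.02, 0, 0, 0.047, 0.195], [0.015, 0.32, -0.04, 0, 0, 0.094, 0.195], [0.02, 0.48, -0.06, 0, 0, 0.14, 0.195], [0.031, 0.641, -0.08, 0, 0, 0.187, 0.195], [0.031, 0.641, -0.08, 0, 0, 0.187, 0.195], [0.031, 0.641, -0.08, 0, 0, 0.187, 0.195], [0.031, 0.641, -0.08, 0, 0, 0.187, 0.195]]
  ]
}}

```text
time: 6.7
position: [0.417, -0.2538, 0.2184]
tool_rot: [-2.904, 1.197, 0.002]
ft_force: [-0.5, -0.9, -1.0]
grip_width: 0.598
grip_force: 4.3
```

```bash
python3 -c "
from h import *
plan((.417,-.255,.22),-45,1)
cv2.imwrite('pics/w3.png',ctrl.get_image('wrist')[:,:,::-1])
cv2.imwrite('pics/t3.png',ctrl.get_image('top')[:,:,::-1])"
```

```text
t 6.7 at [ 0.417  -0.2538  0.2184] yaw -44.81 tilt [-0.001  0.001] F [-0.5 -0.9 -1. ] grip 51.995802121796736 4.327209524444697
0 [ 0.009  0.009 -0.016  0.002] rows 0.03955972118599847
```

View pics/w3.png

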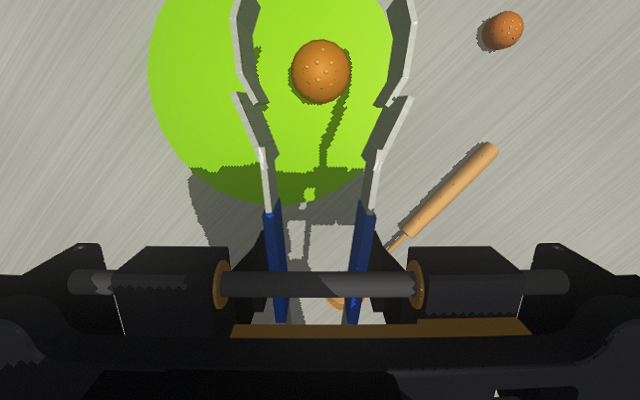

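The roll is centred at (321,71), between the jaw plates, whose outer top edges are at (233,40) and (413,40).

```bash
python3 - <<'E'
from h import *
s=ctrl.get_state(); C=cam("wrist",s)
R=Rn.from_rotvec(s["tool_rot"]).as_matrix()
for q,z in(((321,71),.045+.021),((290,71),.066),((352,71),.066),((233,40),.166),((413,40),.166),((234,94),.166),((412,97),.166)):
    P=w(C,q,z); print(q,np.round(P,4),"tool",np.round(R.T@(P-s["position"]),4))
a=R@[.111,0,.051+.019]+s["position"]; print("jaws",a,proj(C,[a]))
E
```

```text
(321, 71) [ 0.4942 -0.3337  0.066 ] tool [0.111  0.0022 0.1526]
(290, 71) [ 0.5115 -0.3163  0.066 ] tool [ 0.111  -0.0224  0.1526]
(352, 71) [ 0.4769 -0.3511  0.066 ] tool [0.111  0.0267 0.1526]
(233, 40) [ 0.5247 -0.3056  0.166 ] tool [ 0.1128 -0.0392  0.0526]
(413, 40) [ 0.4666 -0.3643  0.166 ] tool [0.1129 0.0434 0.0526]
(234, 94) [ 0.5089 -0.288   0.166 ] tool [ 0.0891 -0.0405  0.0526]
(412, 97) [ 0.4476 -0.3478  0.166 ] tool [0.0879 0.0451 0.0526]
jaws [ 0.49578456 -0.33217269  0.14862411] [[318.41730982  50.96056226]]
```

{"fn": "play_rows", "kwargs": {
  "increments": [
    [[0, 0, 0.1, 0, 0, 0, 0.195], [0, 0, 0.25, 0, 0, 0, 0.195], [0, 0, 0.4, 0, 0, 0, 0.195], [0, 0, 0.55, 0, 0, 0, 0.195], [0, 0, 0.7, 0, 0, 0, 0.195], [0, 0, 0.81, 0, 0, 0, 0.195], [0, 0, 0.81, 0, 0, 0, 0.195], [0, 0, 0.81, 0, 0, 0, 0.195]]
  ]
}}

```text
time: 7.6
position: [0.4168, -0.255, 0.138]
tool_rot: [2.903, -1.201, -0.0]
ft_force: [0.7, -0.2, -0.3]
grip_width: 0.597
grip_force: 4.3
```

```bash
python3 -c "
from h import *
plan((.417,-.255,.137),-45,1)
cv2.imwrite('pics/w4.png',ctrl.get_image('wrist')[:,:,::-1])"
```

```text
t 7.6 at [ 0.4168 -0.255   0.138 ] yaw -44.95 tilt [-0. -0.] F [ 0.7 -0.2 -0.3] grip 51.89916866948462 4.326827477489132
0 [ 0.002 -0.002  0.01   0.001] rows 0.02003374098936371
```

View pics/w4.png

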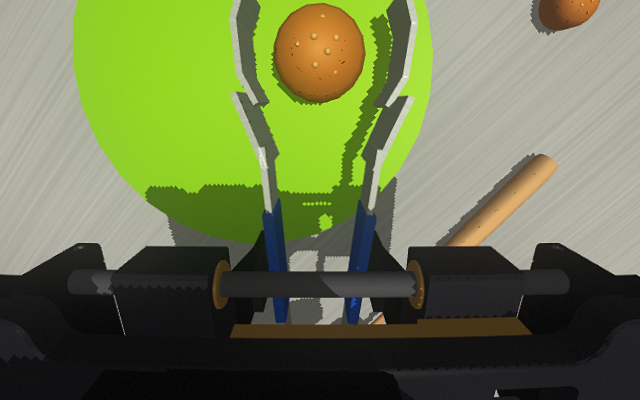

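The roll sits centred between the jaws at (319,52), so I'll close now.

{"fn": "play_rows", "kwargs": {
  "increments": [
    [[0, 0, 0, 0, 0, 0, 0.1], [0, 0, 0, 0, 0, 0, 0], [0, 0, 0, 0, 0, 0, -0.1], [0, 0, 0, 0, 0, 0, -0.2], [0, 0, 0, 0, 0, 0, -0.25], [0, 0, 0, 0, 0, 0, -0.3], [0, 0, 0, 0, 0, 0, -0.4], [0, 0, 0, 0, 0, 0, -1]]
  ],
  "squeeze": 25
}}

```text
time: 8.45
position: [0.4168, -0.255, 0.1381]
tool_rot: [-2.903, 1.201, -0.0]
ft_force: [1.5, 0.4, -1.1]
grip_width: 0.416
grip_force: 25.0
```

{"fn": "play_rows", "kwargs": {
  "increments": [
    [[0, 0, 0, 0, 0, 0, -1], [0, 0, 0, 0, 0, 0, -1], [0, 0, 0, 0, 0, 0, -1], [0, 0, 0, 0, 0, 0, -1]]
  ]
}}

```text
time: 8.85
position: [0.4168, -0.255, 0.1381]
tool_rot: [-2.903, 1.201, -0.0]
ft_force: [1.3, 0.4, -0.9]
grip_width: 0.414
grip_force: 25.0
```

```bash
python3 -c "
from h import *
plan((.417,-.255,.137),-45,1)
cv2.imwrite('pics/w5.png',ctrl.get_image('wrist')[:,:,::-1])"
```

```text
t 8.85 at [ 0.4168 -0.255   0.1381] yaw -44.96 tilt [ 0. -0.] F [ 1.3  0.4 -0.9] grip 36.016940722702984 24.999604979529977
0 [ 0.001 -0.001  0.011  0.   ] rows 0.021555950638624418
```

View pics/w5.png

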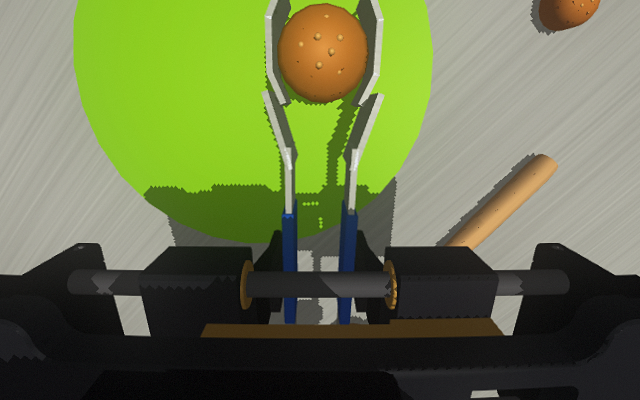

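The jaws hold the roll at (323,52) with the arms parallel. Next is the lift.

{"fn": "play_rows", "kwargs": {
  "increments": [
    [[0, 0, -0.05, 0, 0, 0, -1], [0, 0, -0.2, 0, 0, 0, -1], [0, 0, -0.35, 0, 0, 0, -1], [0, 0, -0.5, 0, 0, 0, -1], [0, 0, -0.65, 0, 0, 0, -1], [0, 0, -0.8, 0, 0, 0, -1], [0, 0, -0.9, 0, 0, 0, -1], [0, 0, -0.9, 0, 0, 0, -1]]
  ]
}}

```text
time: 9.7
position: [0.4173, -0.2554, 0.2293]
tool_rot: [-2.902, 1.201, -0.004]
ft_force: [0.2, -0.1, -1.8]
grip_width: 0.416
grip_force: 25.0
```

```bash
python3 -c "
from h import *
plan((.51,0,.228),-8,4)
plan((.472,.2575,.228),30,4,(.51,0,.228,-8))
cv2.imwrite('pics/w6.png',ctrl.get_image('wrist')[:200,:,::-1])"
```

```text
t 9.7 at [ 0.4173 -0.2554  0.2293] yaw -44.97 tilt [ 0.003 -0.   ] F [ 0.2 -0.1 -1.8] grip 36.22174548615367 24.99968688818626
0 [-0.287 -0.616  0.003 -0.103] rows 1.358541497945637
1 [-0.185 -0.654  0.003 -0.103] rows 1.358541497945637
2 [-0.077 -0.675  0.003 -0.103] rows 1.358541497945637
3 [ 0.032 -0.679  0.003 -0.103] rows 1.358541497945637
t 9.7 at [0.51  0.    0.228] yaw -8 tilt [ 0.003 -0.   ] F [ 0.2 -0.1 -1.8] grip 36.22174548615367 24.99968688818626
0 [-0.184 -0.624  0.    -0.106] rows 1.301443909663417
1 [-0.078 -0.646  0.    -0.106] rows 1.301443909663417
2 [ 0.03  -0.65   0.    -0.106] rows 1.301443909663417
3 [ 0.136 -0.636  0.    -0.106] rows 1.301443909663417
```

View pics/w6.png

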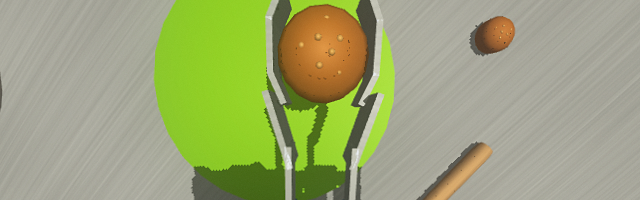

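The roll is lifted and secure in the jaws at (323,53). I'll carry it to the pan.

{"fn": "play_rows", "kwargs": {
  "increments": [
    [[-0.03, -0.06, 0, 0, 0, -0.01, -1], [-0.08, -0.17, 0, 0, 0, -0.03, -1], [-0.15, -0.32, 0, 0, 0, -0.053, -1], [-0.22, -0.47, 0, 0, 0, -0.078, -1], [-0.287, -0.616, 0, 0, 0, -0.103, -1]]
  ]
}}

```text
time: 10.25
position: [0.4406, -0.1889, 0.2278]
tool_rot: [-2.993, 0.955, 0.001]
ft_force: [0.2, 0.1, -1.6]
grip_width: 0.411
grip_force: 25.0
```

{"fn": "play_rows", "kwargs": {
  "increments": [
    [[-0.046, -0.163, 0, 0, 0, -0.026, -1], [-0.092, -0.327, 0, 0, 0, -0.052, -1], [-0.139, -0.49, 0, 0, 0, -0.077, -1], [-0.185, -0.654, 0, 0, 0, -0.103, -1]]
  ]
}}

```text
time: 10.65
position: [0.4636, -0.1257, 0.2281]
tool_rot: [-3.06, 0.712, -0.0]
ft_force: [0.0, 0.3, -1.3]
grip_width: 0.418
grip_force: 25.0
```

{"fn": "play_rows", "kwargs": {
  "increments": [
    [[-0.019, -0.169, 0, 0, 0, -0.026, -1], [-0.038, -0.337, 0, 0, 0, -0.052, -1], [-0.058, -0.506, 0, 0, 0, -0.077, -1], [-0.077, -0.675, 0, 0, 0, -0.103, -1]]
  ]
}}

```text
time: 11.05
position: [0.4867, -0.062, 0.228]
tool_rot: [-3.107, 0.463, -0.0]
ft_force: [-0.3, -0.4, -1.5]
grip_width: 0.413
grip_force: 25.0
```

{"fn": "play_rows", "kwargs": {
  "increments": [
    [[0.008, -0.17, 0, 0, 0, -0.026, -1], [0.016, -0.34, 0, 0, 0, -0.052, -1], [0.024, -0.509, 0, 0, 0, -0.077, -1], [0.032, -0.679, 0, 0, 0, -0.103, -1]]
  ]
}}

```text
time: 11.45
position: [0.5098, 0.002, 0.228]
tool_rot: [-3.134, 0.211, -0.0]
ft_force: [-0.5, -0.3, -1.7]
grip_width: 0.414
grip_force: 25.0
```

{"fn": "play_rows", "kwargs": {
  "increments": [
    [[-0.046, -0.156, 0, 0, 0, -0.026, -1], [-0.092, -0.312, 0, 0, 0, -0.053, -1], [-0.138, -0.468, 0, 0, 0, -0.08, -1], [-0.184, -0.624, 0, 0, 0, -0.106, -1]]
  ]
}}

```text
time: 11.85
position: [0.4991, 0.0662, 0.2281]
tool_rot: [-3.141, -0.051, 0.0]
ft_force: [-0.5, -0.3, -1.0]
grip_width: 0.417
grip_force: 25.0
```

{"fn": "play_rows", "kwargs": {
  "increments": [
    [[-0.02, -0.161, 0, 0, 0, -0.026, -1], [-0.039, -0.323, 0, 0, 0, -0.053, -1], [-0.058, -0.485, 0, 0, 0, -0.08, -1], [-0.078, -0.646, 0, 0, 0, -0.106, -1]]
  ]
}}

```text
time: 12.25
position: [0.4897, 0.1306, 0.2281]
tool_rot: [-3.126, -0.312, -0.0]
ft_force: [0.0, -0.4, -2.1]
grip_width: 0.408
grip_force: 25.0
```

{"fn": "play_rows", "kwargs": {
  "increments": [
    [[0.008, -0.162, 0, 0, 0, -0.026, -1], [0.015, -0.325, 0, 0, 0, -0.053, -1], [0.022, -0.488, 0, 0, 0, -0.08, -1], [0.03, -0.65, 0, 0, 0, -0.106, -1]]
  ]
}}

```text
time: 12.65
position: [0.4801, 0.195, 0.228]
tool_rot: [-3.089, -0.571, -0.0]
ft_force: [1.6, -0.6, -1.7]
grip_width: 0.419
grip_force: 25.0
```

{"fn": "play_rows", "kwargs": {
  "increments": [
    [[0.034, -0.159, 0, 0, 0, -0.026, -1], [0.068, -0.318, 0, 0, 0, -0.053, -1], [0.1, -0.45, 0, 0, 0, -0.075, -1], [0.12, -0.56, 0, 0, 0, -0.093, -1], [0.136, -0.636, 0, 0, 0, -0.106, -1], [0.136, -0.636, 0, 0, 0, -0.106, -1], [0.136, -0.636, 0, 0, 0, -0.106, -1], [0.136, -0.636, 0, 0, 0, -0.106, -1]]
  ]
}}

```text
time: 13.45
position: [0.4708, 0.257, 0.2281]
tool_rot: [3.033, 0.818, 0.0]
ft_force: [-0.3, -0.8, -2.0]
grip_width: 0.414
grip_force: 25.0
```

```bash
python3 - <<'E'
from h import *
plan((.472,.2575,.228),30,1)
s=ctrl.get_state();a=cv2.cvtColor(ctrl.get_image('wrist'),4);t=ctrl.get_image('top')[:,:,::-1]
t=cv2.resize(t[130:270,100:300],(640,448))
cv2.imwrite('pics/f.png',cv2.resize(np.vstack([a[:230],t]),None,fx=.85,fy=.85))
C=cam('wrist',s); R=Rn.from_rotvec(s["tool_rot"]).as_matrix()
print("roll",R@[.111,.002,.07]+s["position"])
# predicted pan rim corners in the wrist picture
c=np.radians(-11.2)
print(np.round(proj(C,[[.568+np.cos(c)*x-np.sin(c)*y,.313+np.sin(c)*x+np.cos(c)*y,.06] for x,y in((.11,.06),(.11,-.06),(-.11,-.06),(-.11,.06))])))
E
```

```text
t 13.45 at [0.4708 0.257  0.2281] yaw 30.19 tilt [ 0. -0.] F [-0.3 -0.8 -2. ] grip 35.9989770647447 24.99943042290397
0 [0.013 0.001 0.001 0.002] rows 0.025923666783680844
roll [0.56778026 0.3110287  0.15807082]
[[ 355. -100.]
 [ 463.   18.]
 [ 289.  209.]
 [ 186.  125.]]
```

View pics/f.png

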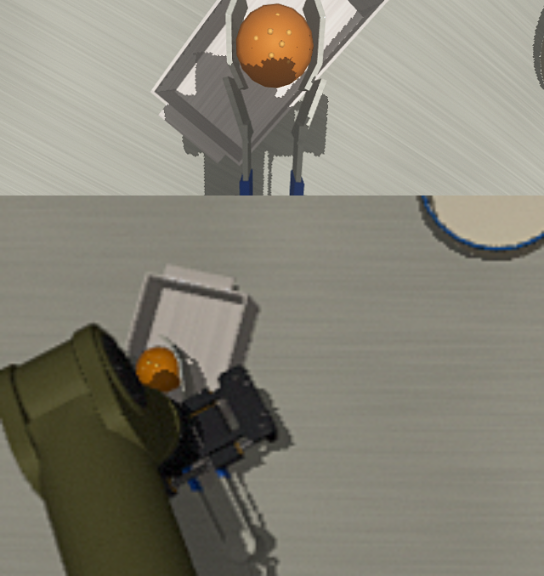

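The roll is over the pan. The pan's near rim corners in the wrist view, at about (180,109) and (282,194), sit slightly further forward than I predicted, so I'll check the margin.

```bash
python3 - <<'E'
from h import *
s=ctrl.get_state(); C=cam('wrist',s)
a=w(C,(180,109),.06);b=w(C,(282,194),.06);print(a,b,np.linalg.norm(a-b))
u=(b-a)[:2]/np.linalg.norm(b-a); n=np.array([-u[1],u[0]])
print("pan yaw",np.degrees(np.arctan2(*n[::-1])),"centre",(a+b)[:2]/2+n*.11)
r=w(cam('top'),(158.8,193.4),.158);print("roll top",r,"wrist",w(C,(323,53),.158))
cv2.imwrite('pics/g.png',cv2.resize(cv2.imread('pics/top0.png')[150:245,130:200],None,fx=6,fy=6,interpolation=cv2.INTER_CUBIC))
E
```

```text
[0.48137649 0.40344756 0.06      ] [0.45796352 0.28892566 0.06      ] 0.11689069457888136
pan yaw -11.554386774419935 centre [0.57744086 0.32415383]
roll top [0.56399102 0.30492444 0.158     ] wrist [0.5673064  0.31014519 0.158     ]
```

View pics/g.png

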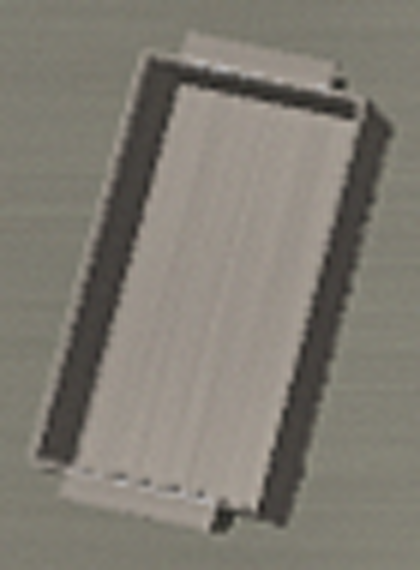

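The right dark strip is shadow; the true rim corners put the pan centre near (0.575, 0.322). I'll nudge the roll there.

{"fn": "play_rows", "kwargs": {
  "increments": [
    [[0.05, -0.02, 0, 0, 0, 0, -1], [0.1, -0.04, 0, 0, 0, 0, -1], [0.14, -0.06, 0, 0, 0, 0, -1], [0.14, -0.06, 0, 0, 0, 0, -1], [0.14, -0.06, 0, 0, 0, 0, -1], [0.14, -0.06, 0, 0, 0, 0, -1], [0.14, -0.06, 0, 0, 0, 0, -1]]
  ]
}}

```text
time: 14.25
position: [0.4795, 0.27, 0.2281]
tool_rot: [-3.033, -0.82, 0.0]
ft_force: [0.0, 0.3, -2.0]
grip_width: 0.415
grip_force: 25.0
```

```bash
python3 -c "
from h import *
plan((.482,.27,.228),30,1)
print(ctrl.close_job())"
```

```text
t 14.25 at [0.4795 0.27   0.2281] yaw 30.27 tilt [-0. -0.] F [ 0.   0.3 -2. ] grip 36.11423911973922 24.99947726726532
0 [0.021 0.013 0.001 0.003] rows 0.049736490454136736
the job is handed in; nothing more can be done
None
```

I handed the job in at about 14 s with the tongs alone holding the roll over the middle of the loaf pan, its underside about 7–8 cm above the rim by my measurements; the hand-in gave no verdict back.

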